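# Pack out the charging dock with the spacer that fits

## Robot

A 6-joint arm with a two-finger parallel gripper is mounted at the origin on the work surface; the furniture and walls round the work are solid. World frame = base frame: x ahead of the robot, y to its left, z up, the work surface at z = 0. Lengths are in mm, angles in rad, forces in N, time in s.
With the tool pointing down it reaches from about 350 to 975 mm from the base axis. Payload 7.1 kg.
Tool frame: the origin (TCP) lies on the mounting face of the last link; the fingertips stand 182 mm ahead of it and the grasp point (between the pads) lies 163 mm ahead of it (ctrl.tcp_to_tips is the distance from the TCP to the fingertips, in mm); z points along the fingers, y is the direction in which the jaws open and shut (so a half turn about z gives the same grasp; the last joint's range is limited). The gripper opens to 88 mm and grips with 3 to 60 N. Pads are 20 mm wide; open, the fingers measure 115 mm over their backs; the gripper's body (75 mm by 178 mm) begins 61 mm behind the grasp point.
Start: joints at [1.201, 0.423, 1.63, -0, 1.089, -0.019], TCP at [214.749, 586.932, 404.675] pointing down, gripper open.
Joint ranges: [-3, 3], [-0.9, 2.11], [0.09, 2.58], [-1.31, 4.45], [0.11, 2.69], [-2.54, 2.54]. Speed limits (rad/s): [2.39, 2.39, 3.01, 3.14, 3.14, 3.14].

## Interface

Orientations are given as a rotation vector (axis times angle).
In Python, from workcell import ctrl gives the robot as it stands. The module is installed in compiled form; this text tells all that it offers.
- The arm moves only by the tool send_rows, never from a script. Its argument "commands" is a list of rows, each an object with "translation": the shift along the world's x, y, z normalised to -1 to 1, where 1 is 0.1 m, a list of three; "twist": the turn, a rotation vector about the world's x, y, z normalised to -1 to 1, where 1 is 0.5 rad, a list of three. A call has exactly 10 rows; each row is the pose to reach, as a shift and turn from the pose commanded when the call began; what a row does not reach only later rows make up. A row lasts 1/10 s, in which the tool goes at most 50 mm and 8.59 degrees, less where a joint would pass 70% of its speed; a pose out of reach is approached as far as the arm can. A call with a number of a shift or a turn outside -1 to 1 is refused whole. A call with a gripper value outside its range is refused whole. "grip" is the closure, from -1 (fully open) to 1 (shut), set as the call begins (left out, the last holds). The fingers move at their own pace and stop on an object; the grip force is fixed at half the most. Time passes only in rows, so rows that repeat a pose let the fingers close, or fill a call up. It gives the time, the measured TCP pose, the force and the opening at its end, in the units of the state.
- ctrl.get_obs(): the state, without advancing time (a new reading comes with each control period).
- ctrl.get_image(name): name is "side" or "top"; returns a dict with "img" (400x640x3 uint8, red, green, blue), "intrinsics" (3x3 intrinsics, pixels), "cam_to_world" (4x4, takes a point from camera to world coordinates). Camera axes: x right, y down, z forward; pixel columns grow to the right and rows downward; lengths in mm; the calibration is good to about 2 mm. A picture is of the moment at which its call begins. There is no depth.
- ctrl.close_job(): hands the job in, once; it reports no verdict.
The state is a dict: "t": time; "qpos": joint angles; "qvel": joint speeds; "joint_torque": joint torques, N m; "ee_pos": TCP position; "orientation": TCP orientation; "ft_force": force on the tool from outside, world axes, zero at the start; "moment": the same for the moment, N m; "width": finger opening in mm.
Only numpy, scipy, OpenCV 4.12 (cv2) and the standard library are available. Lean on these libraries where they do the work, as an engineer would, in place of code of your own. Each camera call takes 0.05 s, during which the arm holds its last target. There are 200 camera calls.

## Task

The power pack standing in the middle bay of the charging dock has slack beside it. Try the wooden spacers in the gap between the pack and the black sprung cheek until you find the one that slides in snugly, pressing the cheek back a little, and leave that one fully home, upright, square and about mid-length in the gap; never force one that will not go. Leave the other two spacers standing upright on the desk, and do not disturb the eraser or the glue stick.

Things in the scene. Friction and masses are not known exactly. Their poses are not given: they have to be found in the camera images.
- bay (a point): Fixed point on the grey charging dock (base plate 140 x 156 x 10 mm): on the floor of the gap (10 mm above the desk), at mid-length of the gap, in the plane of the cheek's inner face at rest. x runs along the gap, y points out of the gap into the cheek, z up. The gap lies on its -y side, between the cheek and the pack. Fixed during a run.
- wall (a point): Mid-length of the top edge (55 mm above the desk) of the fixed wall that the middle pack stands against, 46.4 mm from bay along -y; axes as bay. The pack there (aluminium, immovable, 118 mm long, top 70 mm above the desk, top edges bevelled 4 mm) is 22, 26 or 30 mm thick, untold, so the gap is 24.4, 20.4 or 16.4 mm. Two spare packs, as high, stand outside the walls.
- cheek (a joint): How far the black sprung cheek (90 mm long, top 59 mm above the desk, top edge bevelled 3 mm) is pushed back, in m, along +y of bay: 0 at rest, hard stop 0.0034. Spring: 1.5 N plus 2.5 N per mm. The fitting spacer, let go, holds it at about 0.0016; one too thin leaves it at 0; the size above the fitting one cannot pass even at the hard stop.
- spacer_thin_centre (a point): Centre (43.5 mm above the underside) of the thinnest wooden spacer: loose upright block 18 mm thick (y), 50 mm long (x), 55 mm high, long lower edges bevelled 3 mm; on top a centred grip tab 14 mm thick (y), 30 mm long (x), 32 mm high; 87 mm high in all, about 60 g. z up. Stands on the desk at first; fits either way round.
- spacer_mid_centre (a point): Centre (43.5 mm above the underside) of the middle wooden spacer: loose upright block 22 mm thick (y), 50 mm long (x), 55 mm high, long lower edges bevelled 3 mm; on top a centred grip tab 14 mm thick (y), 30 mm long (x), 32 mm high; 87 mm high in all, about 60 g. z up. Stands on the desk at first; fits either way round.
- spacer_thick_centre (a point): Centre (43.5 mm above the underside) of the thickest wooden spacer: loose upright block 26 mm thick (y), 50 mm long (x), 55 mm high, long lower edges bevelled 3 mm; on top a centred grip tab 14 mm thick (y), 30 mm long (x), 32 mm high; 87 mm high in all, about 60 g. z up. Stands on the desk at first; fits either way round.
- eraser: Loose pink and grey eraser lying on the desk among the spacers, 19 x 48 x 11 mm; origin at the centre of its underside. To be left alone.
- glue_stick: Loose glue stick standing on the desk near the spacers, 27 mm diameter, 90 mm high; origin at the centre of its underside. To be left alone.
Things that resemble listed ones, but are neither listed nor needed, are in the scene too. What is shaped like the part that bears spacer_thick_centre but red or turquoise is not meant.

How it is judged (in metres and radians):
On the way, in this order (a step that is already met when the one before it is completed fails the run):
1. a spacer is lifted clear of the desk (height (world z) of any of spacer_thin_centre, spacer_mid_centre, spacer_thick_centre above 0.07 m), for 0.1 s.
2. a spacer is fully home in the gap with the cheek pressed back, and let go (((z of spacer_thin_centre in the frame of bay between 0.04 and 0.0468 m and x of spacer_thin_centre in the frame of bay between -0.018 and 0.018 m and y of spacer_thin_centre in the frame of bay between -0.01 and -0.0055 m and angle between spacer_thin_centre's own z axis and vertical below 0.06 rad and angle between the y axis of spacer_thin_centre and the y axis of bay, either way round below 0.035 rad and value of joint cheek between 0.0008 and 0.0026 m and contact force between the fingers and spacer_thin below 0.3 N) or (z of spacer_mid_centre in the frame of bay between 0.04 and 0.0468 m and x of spacer_mid_centre in the frame of bay between -0.018 and 0.018 m and y of spacer_mid_centre in the frame of bay between -0.012 and -0.0075 m and angle between spacer_mid_centre's own z axis and vertical below 0.06 rad and angle between the y axis of spacer_mid_centre and the y axis of bay, either way round below 0.035 rad and value of joint cheek between 0.0008 and 0.0026 m and contact force between the fingers and spacer_mid below 0.3 N) or (z of spacer_thick_centre in the frame of bay between 0.04 and 0.0468 m and x of spacer_thick_centre in the frame of bay between -0.018 and 0.018 m and y of spacer_thick_centre in the frame of bay between -0.014 and -0.0095 m and angle between spacer_thick_centre's own z axis and vertical below 0.06 rad and angle between the y axis of spacer_thick_centre and the y axis of bay, either way round below 0.035 rad and value of joint cheek between 0.0008 and 0.0026 m and contact force between the fingers and spacer_thick below 0.3 N))), for 0.3 s.
At the end, for the whole second after the job is handed in: One spacer stands on the floor of the gap (within 3 mm), at mid-length within 18 mm, upright within 0.06 rad and square to the gap within 0.035 rad, at rest, and holds the cheek pushed back by 0.8 to 2.6 mm; the other two stand upright (within 0.08 rad) on the desk (((z of spacer_thin_centre in the frame of bay between 0.04 and 0.0468 m and x of spacer_thin_centre in the frame of bay between -0.018 and 0.018 m and y of spacer_thin_centre in the frame of bay between -0.01 and -0.0055 m and angle between spacer_thin_centre's own z axis and vertical below 0.06 rad and angle between the y axis of spacer_thin_centre and the y axis of bay, either way round below 0.035 rad and value of joint cheek between 0.0008 and 0.0026 m and linear speed of spacer_thin below 0.01 m/s and height (world z) of spacer_mid_centre between 0.04 and 0.047 m and angle between each of spacer_mid_centre, spacer_thick_centre's own z axis and vertical below 0.08 rad and height (world z) of spacer_thick_centre between 0.04 and 0.047 m) or (z of spacer_mid_centre in the frame of bay between 0.04 and 0.0468 m and x of spacer_mid_centre in the frame of bay between -0.018 and 0.018 m and y of spacer_mid_centre in the frame of bay between -0.012 and -0.0075 m and angle between spacer_mid_centre's own z axis and vertical below 0.06 rad and angle between the y axis of spacer_mid_centre and the y axis of bay, either way round below 0.035 rad and value of joint cheek between 0.0008 and 0.0026 m and linear speed of spacer_mid below 0.01 m/s and height (world z) of spacer_thin_centre between 0.04 and 0.047 m and angle between each of spacer_thin_centre, spacer_thick_centre's own z axis and vertical below 0.08 rad and height (world z) of spacer_thick_centre between 0.04 and 0.047 m) or (z of spacer_thick_centre in the frame of bay between 0.04 and 0.0468 m and x of spacer_thick_centre in the frame of bay between -0.018 and 0.018 m and y of spacer_thick_centre in the frame of bay between -0.014 and -0.0095 m and angle between spacer_thick_centre's own z axis and vertical below 0.06 rad and angle between the y axis of spacer_thick_centre and the y axis of bay, either way round below 0.035 rad and value of joint cheek between 0.0008 and 0.0026 m and linear speed of spacer_thick below 0.01 m/s and height (world z) of spacer_thin_centre between 0.04 and 0.047 m and angle between each of spacer_thin_centre, spacer_mid_centre's own z axis and vertical below 0.08 rad and height (world z) of spacer_mid_centre between 0.04 and 0.047 m))); the robot touches nothing.
It fails at once if a spacer is forced against the cheek with more than 40 N (contact force between any of spacer_thin, spacer_mid, spacer_thick and cheek above 40 N).
It fails at once if the eraser or the glue stick is moved by more than 20 mm or the glue stick is tipped (distance of any of eraser, glue_stick from where it was at the start of the episode above 0.02 m or angle between glue_stick's own z axis and vertical above 0.3 rad).
It also fails if it takes over 72 s, if anything falls off the work surface, if the arm or the gripper's body presses on something with over 40 N, if the wrist force passes 120 N, or if a joint passes its speed limit or range.

## Working session

There is one attempt and no reset: what is moved stays moved. The work goes in short steps, Python scripts to look and compute and a tool call to move; the robot and the scene stay as the last step left them, time stands still between calls to the robot, and variables do not carry over. Pictures are saved under pics/ and viewed, about 8 in all and at most 12, crops included, and the job is handed in when it is done.

Besides the shell and the picture viewer there is one more tool, called after "Emit:" as name(argument=value, ...) on one line, values as JSON. send_rows: Moves the arm, as the interface text tells. Its arguments: {"type":"object","properties":{"commands":{"type":"array","items":{"type":"object","properties":{"translation":{"type":"array","items":{"type":"number"}},"twist":{"type":"array","items":{"type":"number"}}}}},"grip":{"type":"number"}},"required":["commands"]}

```bash
mkdir -p pics; cat > h.py <<'E'
import numpy as np, cv2
from workcell import ctrl
def snap(n,f):
    d=ctrl.get_image(n); cv2.imwrite(f'pics/{f}.png',d['img'][:,:,::-1]); np.savez(f'pics/{f}.npz',K=d['intrinsics'],T=d['cam_to_world']); return d
def load(f):
    z=np.load(f'pics/{f}.npz'); return z['K'],z['T']
def px2w(f,u,v,z):
    K,T=load(f); r=T[:3,:3]@np.linalg.solve(K,[u,v,1.]); o=T[:3,3]; return o+r*(z-o[2])/r[2]
def w2px(f,p):
    K,T=load(f); c=T[:3,:3].T@(np.asarray(p,float)-T[:3,3]); q=K@c; return q[:2]/q[2]
def crop(f,x0,y0,x1,y1,s,out):
    i=cv2.imread(f'pics/{f}.png')[y0:y1,x0:x1]; cv2.imwrite(f'pics/{out}.png',cv2.resize(i,None,fx=s,fy=s,interpolation=cv2.INTER_CUBIC))
E
python3 - <<'E'
from h import *
for n in('top','side'): 
    snap(n,n+'0'); K,T=load(n+'0'); print(K.round(1).tolist(),T.round(3).tolist())
print(ctrl.get_obs(), ctrl.tcp_to_tips)
a=cv2.imread('pics/top0.png');b=cv2.imread('pics/side0.png');
E
```

```text
[[461.7, 0.0, 325.6], [0.0, 461.7, 194.6], [0.0, 0.0, 1.0]] [[-0.023, -0.99, 0.14, 370.68], [-1.0, 0.025, 0.011, 219.055], [-0.015, -0.139, -0.99, 932.227], [0.0, 0.0, 0.0, 1.0]]
[[406.4, 0.0, 321.4], [0.0, 406.4, 196.1], [0.0, 0.0, 1.0]] [[-0.997, -0.049, 0.066, 459.054], [-0.083, 0.607, -0.791, 860.28], [-0.001, -0.793, -0.609, 583.29], [0.0, 0.0, 0.0, 1.0]]
{'t': 0.1, 'qpos': array([ 1.20099446e+00,  4.23774841e-01,  1.63059642e+00, -5.41725773e-05,
        1.08856660e+00, -1.90001452e-02]), 'qvel': array([ 0.00039193, -0.00171328, -0.00137741,  0.00047619,  0.00112792,
        0.00044663]), 'joint_torque': array([ 4.20008164e-04, -5.45616066e+01, -2.74326342e+01,  6.44213660e-02,
        1.87922094e-02, -4.51946210e-05]), 'ee_pos': array([214.6759111 , 586.71682987, 403.97948717]), 'orientation': array([-5.48140748e-01, -3.09318684e+00,  2.08765928e-03]), 'ft_force': array([ 0.26510586,  0.07221791, -0.19774886]), 'moment': array([0.06332458, 0.01803424, 0.00290016]), 'width': 87.8039150306773} 182.0
```

View pics/top0.png

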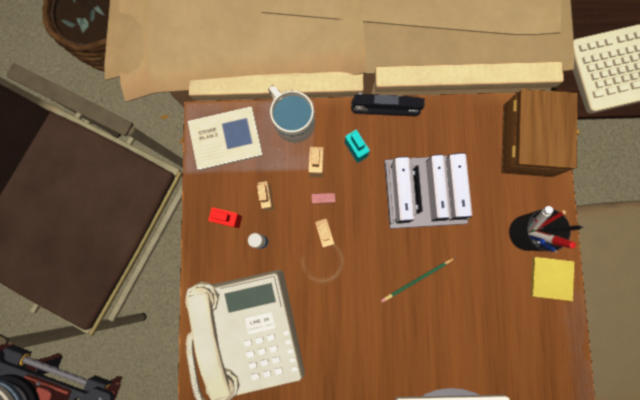

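View pics/side0.png

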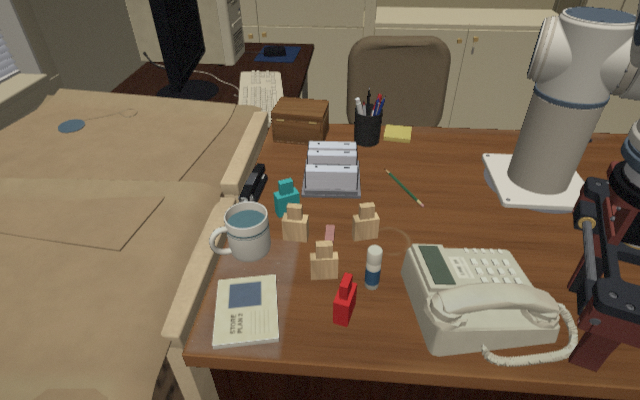

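Top view: wooden spacers at (316,160), (264,195) and (324,233). Look-alikes: red (224,217) and turquoise (357,145), neither meant. Eraser at (323,198), glue stick at (257,241), dock at (428,190) with the black cheek near (417,188). I'll check the choice in close crops.

```bash
python3 - <<'E'
from h import *
crop('top0',235,135,345,255,5,'a'); crop('top0',380,145,480,235,8,'b')
a=cv2.imread('pics/a.png');print(a.shape)
E
```

```text
(600, 550, 3)
```

View pics/a.png

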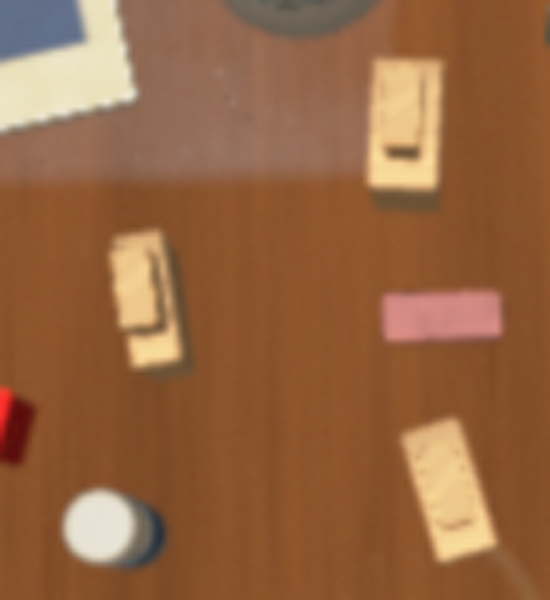

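View pics/b.png

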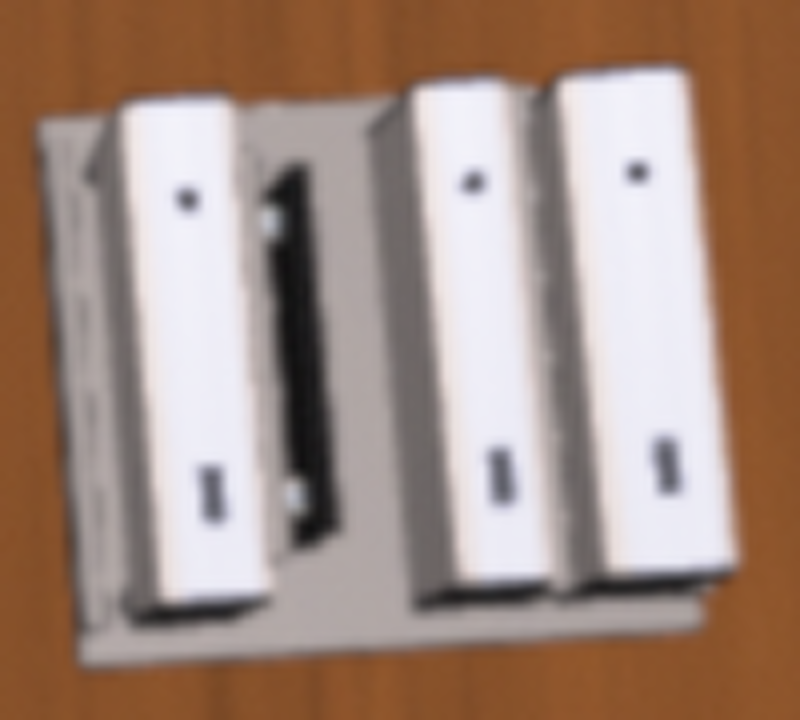

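The crop confirms the widths: thick at upper right, mid at lower right, thin at left. In the dock, the cheek's inner edge runs (308,165)–(340,530) in the crop, and the middle pack's left face has its foot at (372,130)–(415,605) and its top at (412,85)–(460,585). I'll compute positions.

```bash
python3 - <<'E'
from h import *
def B(x,y,z): return px2w('top0',(x+.5)/8-.5+380,(y+.5)/8-.5+145,z)
def A(x,y,z): return px2w('top0',(x+.5)/5-.5+235,(y+.5)/5-.5+135,z)
def show(n,pts):
    print(n,[p.round(1).tolist() for p in pts])
ck=[B(340,530,56),B(308,165,56)]; show('cheek',ck)
foot=[B(415,605,10),B(372,130,10)]; top=[B(460,585,66),B(412,85,66)]
show('packfoot',foot);show('packtop',top)
base=[B(40,122,10),B(82,665,10),B(703,628,10)];show('base',base)
for n,l in(('cheek',ck),('foot',foot),('top',top),('base',base[1::-1])):
    d=l[1]-l[0]; print(n,'yaw',np.arctan2(d[1],d[0]).round(4),'len',np.linalg.norm(d).round(1))
d=base[2]-base[1];print('base yaw2',np.arctan2(d[0],-d[1])*1)
show('rightedge mid z66',[B(550,583,66),B(512,80,66)])
yaw=np.mean([np.arctan2(*(l[1]-l[0])[1::-1]) for l in(ck,foot,top)])
e=np.array([-np.sin(yaw),np.cos(yaw),0]); c0=np.mean(ck,0)
print(yaw); [print(n,((np.mean(l,0)-c0)@e).round(1)) for n,l in(('foot',foot),('top',top),('base',base[:2]))]
# spacers: shoulder outlines z=55
sh={'thick':[(372,60),(442,60),(438,190),(367,188)],'mid':[(402,436),(458,418),(497,546),(441,562)],'thin':[(110,240),(163,231),(184,358),(132,369)]}
for n,c in sh.items():
    p=np.array([A(x,y,55) for x,y in c]); d=(p[0]+p[1]-p[2]-p[3])/2; w=(p[1]+p[2]-p[0]-p[3])/2
    print(n,p.mean(0).round(1),'L',np.linalg.norm(d).round(1),'W',np.linalg.norm(w).round(1),'yaw',np.arctan2(d[1],d[0]).round(3),np.arctan2(-w[0],w[1])%np.pi-np.pi)
tab={'thick':[(374,60),(424,62),(420,150),(386,148)],'thin':[(112,246),(150,240),(162,325),(122,331)]}
for n,c in tab.items(): print(n,'tab',np.mean([A(x,y,87) for x,y in c],0).round(1))
show('eraser',[A(442,316,11)]);show('glue',[A(100,525,90)])
E
```

```text
cheek [[458.6, 46.4, 56.0], [547.1, 49.5, 56.0]]
packfoot [[444.0, 19.7, 10.0], [565.0, 24.0, 10.0]]
packtop [[444.0, 21.0, 66.0], [563.9, 25.7, 66.0]]
base [[569.3, 108.0, 10.0], [431.0, 103.2, 10.0], [436.5, -51.4, 10.0]]
cheek yaw 0.0352 len 88.6
foot yaw 0.0354 len 121.1
top yaw 0.0391 len 120.0
base yaw 0.0351 len 138.3
base yaw2 0.0358467793606669
rightedge mid z66 [[443.9, -0.0, 66.0], [564.5, 1.8, 66.0]]
0.03655985281103089
foot -26.2
top -24.6
base 57.7
thick [563.8 247.   55. ] L 51.1 W 27.4 yaw -0.054 -0.04026674062321334
mid [421.6 232.9  55. ] L 50.3 W 22.2 yaw 0.276 -2.8706903062490996
thin [497.6 347.5  55. ] L 50.6 W 20.5 yaw 0.16 -2.976125587478771
thick tab [564.1 247.3  87. ]
thin tab [498.3 346.7  87. ]
eraser [[494.2, 235.0, 11.0]]
glue [[409.9, 359.9, 90.0]]
```

Gap ≈ 24.4–26 mm and the pack ≈ 22 mm, so the thick spacer at (564,247) is the one to try first. Moving above it.

Emit:
send_rows(commands=[{"translation": [0.09, -0.085, 0], "twist": [0, 0, 0.015]}, {"translation": [0.18, -0.17, 0], "twist": [0, 0, 0.03]}, {"translation": [0.27, -0.26, 0], "twist": [0, 0, 0.045]}, {"translation": [0.36, -0.34, 0], "twist": [0, 0, 0.06]}, {"translation": [0.45, -0.43, 0], "twist": [0, 0, 0.08]}, {"translation": [0.54, -0.52, 0], "twist": [0, 0, 0.09]}, {"translation": [0.63, -0.6, 0], "twist": [0, 0, 0.1]}, {"translation": [0.72, -0.68, 0], "twist": [0, 0, 0.12]}, {"translation": [0.8, -0.77, 0], "twist": [0, 0, 0.14]}, {"translation": [0.873, -0.85, 0], "twist": [0, 0, 0.152]}], grip=-1)

```text
t: 1.1
ee_pos: [302.7, 501.2, 404.6]
orientation: [-0.429, -3.112, 0.0]
ft_force: [0.0, -0.4, -0.0]
width: 87.7
```

Emit:
send_rows(commands=[{"translation": [0.09, -0.085, -0.04], "twist": [0, 0, 0.015]}, {"translation": [0.18, -0.17, -0.08], "twist": [0, 0, 0.03]}, {"translation": [0.27, -0.26, -0.12], "twist": [0, 0, 0.045]}, {"translation": [0.36, -0.34, -0.16], "twist": [0, 0, 0.06]}, {"translation": [0.45, -0.43, -0.2], "twist": [0, 0, 0.08]}, {"translation": [0.54, -0.52, -0.24], "twist": [0, 0, 0.09]}, {"translation": [0.63, -0.6, -0.28], "twist": [0, 0, 0.1]}, {"translation": [0.72, -0.68, -0.32], "twist": [0, 0, 0.12]}, {"translation": [0.8, -0.77, -0.36], "twist": [0, 0, 0.14]}, {"translation": [0.873, -0.85, -0.4], "twist": [0, 0, 0.152]}])

```text
t: 2.1
ee_pos: [390.1, 416.2, 364.3]
orientation: [-0.311, -3.126, 0.0]
ft_force: [0.5, -0.9, -0.3]
width: 87.6
```

Emit:
send_rows(commands=[{"translation": [0.09, -0.085, -0.04], "twist": [0, 0, 0.015]}, {"translation": [0.18, -0.17, -0.08], "twist": [0, 0, 0.03]}, {"translation": [0.27, -0.26, -0.12], "twist": [0, 0, 0.045]}, {"translation": [0.36, -0.34, -0.16], "twist": [0, 0, 0.06]}, {"translation": [0.45, -0.43, -0.2], "twist": [0, 0, 0.08]}, {"translation": [0.54, -0.52, -0.24], "twist": [0, 0, 0.09]}, {"translation": [0.63, -0.6, -0.28], "twist": [0, 0, 0.1]}, {"translation": [0.72, -0.68, -0.32], "twist": [0, 0, 0.12]}, {"translation": [0.8, -0.77, -0.36], "twist": [0, 0, 0.14]}, {"translation": [0.873, -0.85, -0.4], "twist": [0, 0, 0.152]}])

```text
t: 3.1
ee_pos: [477.4, 331.2, 324.3]
orientation: [0.192, 3.136, 0.0]
ft_force: [1.1, -1.3, -0.1]
width: 87.7
```

Emit:
send_rows(commands=[{"translation": [0.09, -0.085, -0.04], "twist": [0, 0, 0.015]}, {"translation": [0.18, -0.17, -0.08], "twist": [0, 0, 0.03]}, {"translation": [0.27, -0.26, -0.12], "twist": [0, 0, 0.045]}, {"translation": [0.36, -0.34, -0.16], "twist": [0, 0, 0.06]}, {"translation": [0.45, -0.43, -0.2], "twist": [0, 0, 0.08]}, {"translation": [0.54, -0.52, -0.24], "twist": [0, 0, 0.09]}, {"translation": [0.63, -0.6, -0.28], "twist": [0, 0, 0.1]}, {"translation": [0.76, -0.74, -0.34], "twist": [0, 0, 0.14]}, {"translation": [0.873, -0.85, -0.4], "twist": [0, 0, 0.152]}, {"translation": [0.873, -0.85, -0.4], "twist": [0, 0, 0.152]}])

```text
t: 4.1
ee_pos: [565.1, 245.4, 283.7]
orientation: [-0.077, -3.14, 0.001]
ft_force: [0.1, 0.8, -0.2]
width: 88.0
```

Emit:
send_rows(commands=[{"translation": [0, 0, -0.06]}, {"translation": [0, 0, -0.12]}, {"translation": [0, 0, -0.18]}, {"translation": [0, 0, -0.24]}, {"translation": [0, 0, -0.3]}, {"translation": [0, 0, -0.35]}, {"translation": [0, 0, -0.385]}, {"translation": [0, 0, -0.385]}, {"translation": [0, 0, -0.385]}, {"translation": [0, 0, -0.385]}])

```text
validation failed for argument at $.co...
```

Emit:
send_rows(commands=[{"translation": [0, 0, 0]}, {"translation": [0, 0, 0]}, {"translation": [0, 0, 0]}, {"translation": [0, 0, 0]}, {"translation": [0, 0, 0]}, {"translation": [0, 0, 0]}, {"translation": [0, 0, 0]}, {"translation": [0, 0, 0]}, {"translation": [0, 0, 0]}, {"translation": [0, 0, 0]}], grip=1)

```text
validation failed for argument at $.co...
```

Twist is required.

Emit:
send_rows(commands=[{"translation": [0, 0, -0.06], "twist": [0, 0, 0]}, {"translation": [0, 0, -0.12], "twist": [0, 0, 0]}, {"translation": [0, 0, -0.18], "twist": [0, 0, 0]}, {"translation": [0, 0, -0.24], "twist": [0, 0, 0]}, {"translation": [0, 0, -0.3], "twist": [0, 0, 0]}, {"translation": [0, 0, -0.35], "twist": [0, 0, 0]}, {"translation": [0, 0, -0.385], "twist": [0, 0, 0]}, {"translation": [0, 0, -0.385], "twist": [0, 0, 0]}, {"translation": [0, 0, -0.385], "twist": [0, 0, 0]}, {"translation": [0, 0, -0.385], "twist": [0, 0, 0]}])

```text
t: 5.1
ee_pos: [564.1, 247.0, 246.4]
orientation: [0.074, 3.14, 0.0]
ft_force: [0.2, -0.5, 0.0]
width: 87.8
```

Emit:
send_rows(commands=[{"translation": [0, 0, 0], "twist": [0, 0, 0]}, {"translation": [0, 0, 0], "twist": [0, 0, 0]}, {"translation": [0, 0, 0], "twist": [0, 0, 0]}, {"translation": [0, 0, 0], "twist": [0, 0, 0]}, {"translation": [0, 0, 0], "twist": [0, 0, 0]}, {"translation": [0, 0, 0], "twist": [0, 0, 0]}, {"translation": [0, 0, 0], "twist": [0, 0, 0]}, {"translation": [0, 0, 0], "twist": [0, 0, 0]}, {"translation": [0, 0, 0], "twist": [0, 0, 0]}, {"translation": [0, 0, 0], "twist": [0, 0, 0]}], grip=1)

```text
t: 6.1
ee_pos: [563.9, 246.9, 246.2]
orientation: [-0.074, -3.141, 0.0]
ft_force: [-0.6, 0.3, 1.0]
width: 13.8
```

Emit:
send_rows(commands=[{"translation": [0, 0, 0.08], "twist": [0, 0, 0]}, {"translation": [0, 0, 0.2], "twist": [0, 0, 0]}, {"translation": [0, 0, 0.35], "twist": [0, 0, 0]}, {"translation": [0, 0, 0.5], "twist": [0, 0, 0]}, {"translation": [0, 0, 0.65], "twist": [0, 0, 0]}, {"translation": [0, 0, 0.8], "twist": [0, 0, 0]}, {"translation": [0, 0, 0.9], "twist": [0, 0, 0]}, {"translation": [0, 0, 0.97], "twist": [0, 0, 0]}, {"translation": [0, 0, 1.0], "twist": [0, 0, 0]}, {"translation": [0, 0, 1.0], "twist": [0, 0, 0]}])

```text
t: 7.1
ee_pos: [563.9, 246.9, 346.3]
orientation: [0.074, 3.141, 0.0]
ft_force: [0.5, -0.2, -1.6]
width: 14.1
```

Emit:
send_rows(commands=[{"translation": [-0.02, -0.06, 0], "twist": [0, 0, 0.015]}, {"translation": [-0.05, -0.16, 0], "twist": [0, 0, 0.03]}, {"translation": [-0.08, -0.27, 0], "twist": [0, 0, 0.05]}, {"translation": [-0.11, -0.38, 0], "twist": [0, 0, 0.06]}, {"translation": [-0.14, -0.49, 0], "twist": [0, 0, 0.08]}, {"translation": [-0.17, -0.6, 0], "twist": [0, 0, 0.1]}, {"translation": [-0.2, -0.71, 0], "twist": [0, 0, 0.12]}, {"translation": [-0.24, -0.82, 0], "twist": [0, 0, 0.14]}, {"translation": [-0.27, -0.92, 0], "twist": [0, 0, 0.155]}, {"translation": [-0.3, -1.0, 0], "twist": [0, 0, 0.165]}])

```text
t: 8.1
ee_pos: [533.7, 146.0, 346.2]
orientation: [-0.056, 3.141, -0.0]
ft_force: [-1.1, 0.7, -0.8]
width: 13.8
```

Emit:
send_rows(commands=[{"translation": [-0.04, -0.14, 0], "twist": [0, 0, 0]}, {"translation": [-0.08, -0.28, 0], "twist": [0, 0, 0]}, {"translation": [-0.12, -0.42, 0], "twist": [0, 0, 0]}, {"translation": [-0.16, -0.56, 0], "twist": [0, 0, 0]}, {"translation": [-0.2, -0.7, 0], "twist": [0, 0, 0]}, {"translation": [-0.24, -0.82, 0], "twist": [0, 0, 0]}, {"translation": [-0.28, -0.94, 0], "twist": [0, 0, 0]}, {"translation": [-0.31, -1.0, 0], "twist": [0, 0, 0]}, {"translation": [-0.31, -1.0, 0], "twist": [0, 0, 0]}, {"translation": [-0.31, -1.0, 0], "twist": [0, 0, 0]}])

```text
t: 9.1
ee_pos: [503.0, 46.9, 346.2]
orientation: [-0.056, 3.141, 0.0]
ft_force: [0.3, -0.0, -1.1]
width: 13.6
```

Emit:
send_rows(commands=[{"translation": [0, -0.04, -0.05], "twist": [0, 0, 0]}, {"translation": [0, -0.08, -0.1], "twist": [0, 0, 0]}, {"translation": [0, -0.09, -0.15], "twist": [0, 0, 0]}, {"translation": [0, -0.09, -0.17], "twist": [0, 0, 0]}, {"translation": [0, -0.09, -0.19], "twist": [0, 0, 0]}, {"translation": [0, -0.09, -0.2], "twist": [0, 0, 0]}, {"translation": [0, -0.09, -0.2], "twist": [0, 0, 0]}, {"translation": [0, -0.09, -0.2], "twist": [0, 0, 0]}, {"translation": [0, -0.09, -0.2], "twist": [0, 0, 0]}, {"translation": [0, -0.09, -0.2], "twist": [0, 0, 0]}])

```text
t: 10.1
ee_pos: [503.0, 38.0, 326.3]
orientation: [-0.056, 3.141, 0.0]
ft_force: [-0.3, -0.6, 0.0]
width: 13.8
```

```bash
python3 - <<'E'
from h import *
snap('side','s1'); crop('s1',270,70,390,210,5,'c')
o=ctrl.get_obs(); print(o['ee_pos'],o['orientation'],o['ft_force'],o['moment'],o['width'])
E
```

```text
[502.97642724  37.97415712 326.30806181] [-5.61998779e-02  3.14082959e+00  7.74208888e-06] [ 0.09492186 -0.06732292 -0.32432762] [ 0.01135042 -0.02577798  0.01120548] 13.605304227264943
```

View pics/c.png

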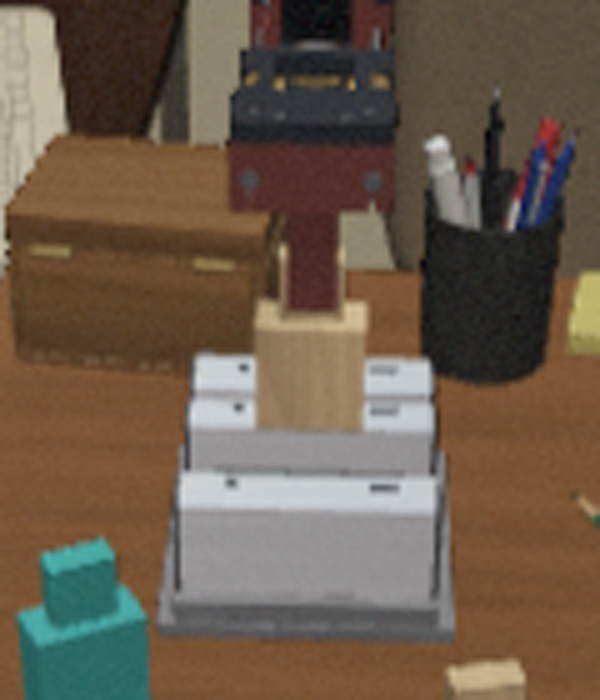

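The side crop shows the thick spacer upright over the gap, bottom edge at crop (310,425), in front of the middle pack. Lowering until the bottom is just inside the pack's top, then feeling for the pack's face.

Emit:
send_rows(commands=[{"translation": [0, 0, -0.03], "twist": [0, 0, 0]}, {"translation": [0, 0, -0.06], "twist": [0, 0, 0]}, {"translation": [0, 0, -0.08], "twist": [0, 0, 0]}, {"translation": [0, 0, -0.1], "twist": [0, 0, 0]}, {"translation": [0, 0, -0.12], "twist": [0, 0, 0]}, {"translation": [0, 0, -0.14], "twist": [0, 0, 0]}, {"translation": [0, 0, -0.16], "twist": [0, 0, 0]}, {"translation": [0, 0, -0.185], "twist": [0, 0, 0]}, {"translation": [0, 0, -0.185], "twist": [0, 0, 0]}, {"translation": [0, 0, -0.185], "twist": [0, 0, 0]}])

```text
t: 11.15
ee_pos: [503.0, 37.9, 307.6]
orientation: [0.056, -3.141, 0.0]
ft_force: [0.2, 0.2, -0.6]
width: 13.9
```

Emit:
send_rows(commands=[{"translation": [0, -0.002, 0], "twist": [0, 0, 0]}, {"translation": [0, -0.004, 0], "twist": [0, 0, 0]}, {"translation": [0, -0.006, 0], "twist": [0, 0, 0]}, {"translation": [0, -0.008, 0], "twist": [0, 0, 0]}, {"translation": [0, -0.01, 0], "twist": [0, 0, 0]}, {"translation": [0, -0.01, 0], "twist": [0, 0, 0]}, {"translation": [0, -0.01, 0], "twist": [0, 0, 0]}, {"translation": [0, -0.01, 0], "twist": [0, 0, 0]}, {"translation": [0, -0.01, 0], "twist": [0, 0, 0]}, {"translation": [0, -0.01, 0], "twist": [0, 0, 0]}])

```text
t: 12.15
ee_pos: [502.9, 36.9, 307.7]
orientation: [0.056, -3.141, 0.0]
ft_force: [1.0, -0.4, -0.3]
width: 13.9
```

Emit:
send_rows(commands=[{"translation": [0, -0.002, 0], "twist": [0, 0, 0]}, {"translation": [0, -0.004, 0], "twist": [0, 0, 0]}, {"translation": [0, -0.006, 0], "twist": [0, 0, 0]}, {"translation": [0, -0.006, 0], "twist": [0, 0, 0]}, {"translation": [0, -0.006, 0], "twist": [0, 0, 0]}, {"translation": [0, -0.006, 0], "twist": [0, 0, 0]}, {"translation": [0, -0.006, 0], "twist": [0, 0, 0]}, {"translation": [0, -0.006, 0], "twist": [0, 0, 0]}, {"translation": [0, -0.006, 0], "twist": [0, 0, 0]}, {"translation": [0, -0.006, 0], "twist": [0, 0, 0]}])

```text
t: 13.15
ee_pos: [502.9, 36.3, 307.7]
orientation: [0.056, -3.141, 0.0]
ft_force: [-0.9, -0.0, -0.1]
width: 13.6
```

Emit:
send_rows(commands=[{"translation": [0, -0.002, 0], "twist": [0, 0, 0]}, {"translation": [0, -0.004, 0], "twist": [0, 0, 0]}, {"translation": [0, -0.006, 0], "twist": [0, 0, 0]}, {"translation": [0, -0.006, 0], "twist": [0, 0, 0]}, {"translation": [0, -0.006, 0], "twist": [0, 0, 0]}, {"translation": [0, -0.006, 0], "twist": [0, 0, 0]}, {"translation": [0, -0.006, 0], "twist": [0, 0, 0]}, {"translation": [0, -0.006, 0], "twist": [0, 0, 0]}, {"translation": [0, -0.006, 0], "twist": [0, 0, 0]}, {"translation": [0, -0.006, 0], "twist": [0, 0, 0]}])

```text
t: 14.15
ee_pos: [503.0, 35.9, 307.7]
orientation: [-0.056, 3.141, 0.001]
ft_force: [-0.1, 5.3, 1.3]
width: 14.0
```

Contact with the pack at y≈36.1 (5 N). Backing off 0.8 mm and descending gently.

Emit:
send_rows(commands=[{"translation": [0, 0.008, 0], "twist": [0, 0, 0]}, {"translation": [0, 0.008, 0], "twist": [0, 0, 0]}, {"translation": [0, 0.008, -0.01], "twist": [0, 0, 0]}, {"translation": [0, 0.008, -0.02], "twist": [0, 0, 0]}, {"translation": [0, 0.008, -0.03], "twist": [0, 0, 0]}, {"translation": [0, 0.008, -0.04], "twist": [0, 0, 0]}, {"translation": [0, 0.008, -0.05], "twist": [0, 0, 0]}, {"translation": [0, 0.008, -0.06], "twist": [0, 0, 0]}, {"translation": [0, 0.008, -0.06], "twist": [0, 0, 0]}, {"translation": [0, 0.008, -0.06], "twist": [0, 0, 0]}])

```text
t: 15.15
ee_pos: [502.9, 36.5, 301.6]
orientation: [0.056, -3.141, 0.0]
ft_force: [-0.3, 0.2, -0.4]
width: 13.8
```

Emit:
send_rows(commands=[{"translation": [0, 0, -0.01], "twist": [0, 0, 0]}, {"translation": [0, 0, -0.02], "twist": [0, 0, 0]}, {"translation": [0, 0, -0.03], "twist": [0, 0, 0]}, {"translation": [0, 0, -0.04], "twist": [0, 0, 0]}, {"translation": [0, 0, -0.05], "twist": [0, 0, 0]}, {"translation": [0, 0, -0.06], "twist": [0, 0, 0]}, {"translation": [0, 0, -0.07], "twist": [0, 0, 0]}, {"translation": [0, 0, -0.08], "twist": [0, 0, 0]}, {"translation": [0, 0, -0.08], "twist": [0, 0, 0]}, {"translation": [0, 0, -0.08], "twist": [0, 0, 0]}])

```text
t: 16.15
ee_pos: [503.5, 36.4, 294.2]
orientation: [-0.057, 3.139, -0.0]
ft_force: [1.6, -1.5, 5.0]
width: 13.5
```

Emit:
send_rows(commands=[{"translation": [0, 0, -0.015], "twist": [0, 0, 0]}, {"translation": [0, 0, -0.03], "twist": [0, 0, 0]}, {"translation": [0, 0, -0.045], "twist": [0, 0, 0]}, {"translation": [0, 0, -0.06], "twist": [0, 0, 0]}, {"translation": [0, 0, -0.075], "twist": [0, 0, 0]}, {"translation": [0, 0, -0.09], "twist": [0, 0, 0]}, {"translation": [0, 0, -0.105], "twist": [0, 0, 0]}, {"translation": [0, 0, -0.12], "twist": [0, 0, 0]}, {"translation": [0, 0, -0.12], "twist": [0, 0, 0]}, {"translation": [0, 0, -0.12], "twist": [0, 0, 0]}])

```text
t: 17.15
ee_pos: [503.2, 36.4, 281.8]
orientation: [-0.056, 3.14, -0.0]
ft_force: [1.8, -1.3, 2.8]
width: 14.0
```

Emit:
send_rows(commands=[{"translation": [0, 0, -0.025], "twist": [0, 0, 0]}, {"translation": [0, 0, -0.05], "twist": [0, 0, 0]}, {"translation": [0, 0, -0.075], "twist": [0, 0, 0]}, {"translation": [0, 0, -0.1], "twist": [0, 0, 0]}, {"translation": [0, 0, -0.125], "twist": [0, 0, 0]}, {"translation": [0, 0, -0.15], "twist": [0, 0, 0]}, {"translation": [0, 0, -0.175], "twist": [0, 0, 0]}, {"translation": [0, 0, -0.2], "twist": [0, 0, 0]}, {"translation": [0, 0, -0.22], "twist": [0, 0, 0]}, {"translation": [0, 0, -0.22], "twist": [0, 0, 0]}])

```text
t: 18.15
ee_pos: [502.8, 36.5, 259.2]
orientation: [0.056, -3.141, 0.0]
ft_force: [1.3, -3.9, -3.3]
width: 13.7
```

Emit:
send_rows(commands=[{"translation": [0, 0, -0.005], "twist": [0, 0, 0]}, {"translation": [0, 0, -0.01], "twist": [0, 0, 0]}, {"translation": [0, 0, -0.015], "twist": [0, 0, 0]}, {"translation": [0, 0, -0.02], "twist": [0, 0, 0]}, {"translation": [0, 0, -0.025], "twist": [0, 0, 0]}, {"translation": [0, 0, -0.03], "twist": [0, 0, 0]}, {"translation": [0, 0, -0.03], "twist": [0, 0, 0]}, {"translation": [0, 0, -0.03], "twist": [0, 0, 0]}, {"translation": [0, 0, -0.03], "twist": [0, 0, 0]}, {"translation": [0, 0, -0.03], "twist": [0, 0, 0]}])

```text
t: 19.15
ee_pos: [503.0, 36.5, 256.6]
orientation: [-0.056, 3.141, -0.0]
ft_force: [-0.1, -4.5, 1.6]
width: 13.7
```

Emit:
send_rows(commands=[{"translation": [0, 0, -0.002], "twist": [0, 0, 0]}, {"translation": [0, 0, -0.004], "twist": [0, 0, 0]}, {"translation": [0, 0, -0.006], "twist": [0, 0, 0]}, {"translation": [0, 0, -0.008], "twist": [0, 0, 0]}, {"translation": [0, 0, -0.008], "twist": [0, 0, 0]}, {"translation": [0, 0, -0.008], "twist": [0, 0, 0]}, {"translation": [0, 0, -0.008], "twist": [0, 0, 0]}, {"translation": [0, 0, -0.008], "twist": [0, 0, 0]}, {"translation": [0, 0, -0.008], "twist": [0, 0, 0]}, {"translation": [0, 0, -0.008], "twist": [0, 0, 0]}])

```text
t: 20.15
ee_pos: [503.0, 36.5, 256.1]
orientation: [-0.056, 3.141, -0.0]
ft_force: [-1.0, -5.5, 5.1]
width: 14.0
```

Home (floor felt). Releasing and rising.

Emit:
send_rows(commands=[{"translation": [0, 0, 0], "twist": [0, 0, 0]}, {"translation": [0, 0, 0], "twist": [0, 0, 0]}, {"translation": [0, 0, 0], "twist": [0, 0, 0]}, {"translation": [0, 0, 0], "twist": [0, 0, 0]}, {"translation": [0, 0, 0], "twist": [0, 0, 0]}, {"translation": [0, 0, 0], "twist": [0, 0, 0]}, {"translation": [0, 0, 0], "twist": [0, 0, 0]}, {"translation": [0, 0, 0], "twist": [0, 0, 0]}, {"translation": [0, 0, 0], "twist": [0, 0, 0]}, {"translation": [0, 0, 0], "twist": [0, 0, 0]}], grip=0)

```text
t: 21.15
ee_pos: [503.0, 36.5, 255.9]
orientation: [0.056, -3.141, 0.0]
ft_force: [0.1, -0.7, 0.2]
width: 43.9
```

Emit:
send_rows(commands=[{"translation": [0, 0, 0.05], "twist": [0, 0, 0]}, {"translation": [0, 0, 0.15], "twist": [0, 0, 0]}, {"translation": [0, 0, 0.25], "twist": [0, 0, 0]}, {"translation": [0, 0, 0.4], "twist": [0, 0, 0]}, {"translation": [0, 0, 0.55], "twist": [0, 0, 0]}, {"translation": [0, 0, 0.7], "twist": [0, 0, 0]}, {"translation": [0, 0, 0.8], "twist": [0, 0, 0]}, {"translation": [0, 0, 0.9], "twist": [0, 0, 0]}, {"translation": [0, 0, 1.0], "twist": [0, 0, 0]}, {"translation": [0, 0, 1.0], "twist": [0, 0, 0]}])

```text
t: 22.15
ee_pos: [503.3, 36.6, 357.2]
orientation: [-0.056, 3.139, 0.0]
ft_force: [0.4, 0.5, 0.5]
width: 43.7
```

Emit:
send_rows(commands=[{"translation": [-0.1, -0.1, 0], "twist": [0, 0, 0]}, {"translation": [-0.2, -0.2, 0], "twist": [0, 0, 0]}, {"translation": [-0.3, -0.3, 0], "twist": [0, 0, 0]}, {"translation": [-0.4, -0.4, 0], "twist": [0, 0, 0]}, {"translation": [-0.5, -0.5, 0], "twist": [0, 0, 0]}, {"translation": [-0.6, -0.6, 0], "twist": [0, 0, 0]}, {"translation": [-0.7, -0.7, 0], "twist": [0, 0, 0]}, {"translation": [-0.8, -0.8, 0], "twist": [0, 0, 0]}, {"translation": [-0.9, -0.9, 0], "twist": [0, 0, 0]}, {"translation": [-0.9, -1.0, 0], "twist": [0, 0, 0]}])

```text
t: 23.15
ee_pos: [411.6, -64.2, 355.8]
orientation: [0.056, -3.14, -0.0]
ft_force: [-0.2, -0.2, -0.9]
width: 44.1
```

Emit:
send_rows(commands=[{"translation": [0, -0.1, 0], "twist": [0, 0, 0]}, {"translation": [0, -0.2, 0], "twist": [0, 0, 0]}, {"translation": [0, -0.3, 0], "twist": [0, 0, 0]}, {"translation": [0, -0.4, 0], "twist": [0, 0, 0]}, {"translation": [0, -0.5, 0], "twist": [0, 0, 0]}, {"translation": [0, -0.6, 0], "twist": [0, 0, 0]}, {"translation": [0, -0.7, 0], "twist": [0, 0, 0]}, {"translation": [0, -0.8, 0], "twist": [0, 0, 0]}, {"translation": [0, -0.9, 0], "twist": [0, 0, 0]}, {"translation": [0, -1.0, 0], "twist": [0, 0, 0]}])

```text
t: 24.15
ee_pos: [412.9, -164.3, 355.9]
orientation: [0.056, -3.141, 0.0]
ft_force: [-0.6, -0.5, 0.2]
width: 43.7
```

```bash
python3 - <<'E'
from h import *
snap('side','s2'); snap('top','t2'); crop('s2',290,120,380,200,6,'d1'); crop('t2',380,145,480,235,6,'d2')
a=cv2.imread('pics/d1.png');b=cv2.imread('pics/d2.png'); cv2.imwrite('pics/d.png',cv2.resize(np.vstack([cv2.copyMakeBorder(a,0,0,0,60,0),b]),None,fx=.58,fy=.58,interpolation=cv2.INTER_AREA))
crop('t2',380,145,480,235,6,'e')
E
```

```text
(no output)
```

View pics/d.png

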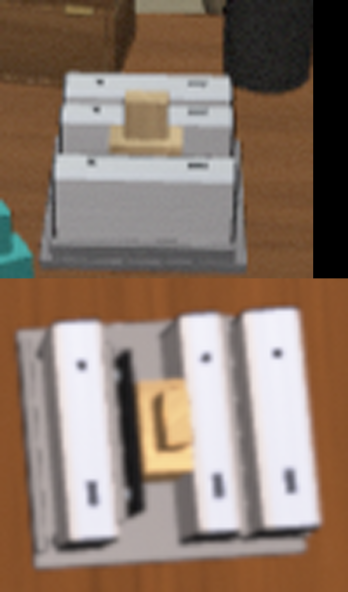

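View pics/e.png

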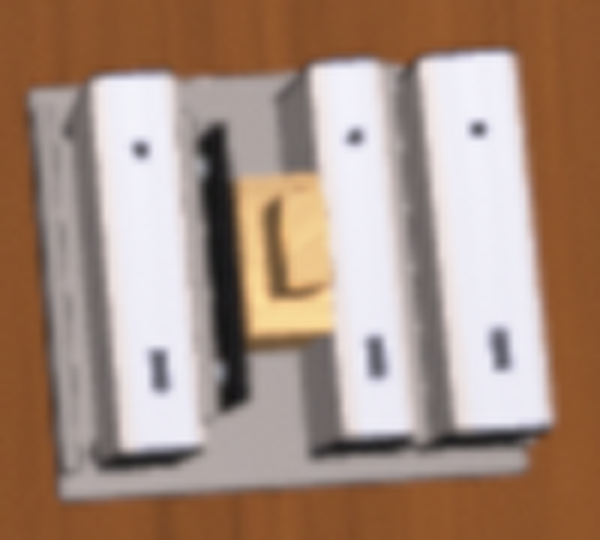

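View pics/s2.png

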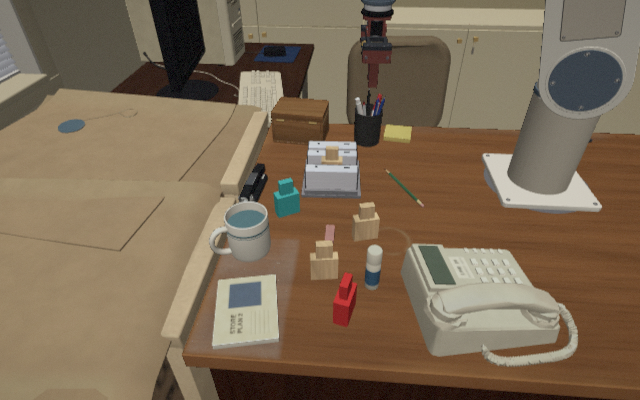

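Side view: the spacer sits in the gap, and the mid and thin spacers, the eraser and the glue stick are unmoved. Top crop: the cheek edge runs (227,125)–(250,400), about 4–5 px left of before, and the spacer's shoulder edge is at (236,180)–(248,338). A quick numeric check follows.

```bash
python3 - <<'E'
from h import *
def E(x,y,z): return px2w('t2',(x+.5)/6-.5+380,(y+.5)/6-.5+145,z)
bay=np.array([502.5,48,10]); R=lambda p:np.array([[np.cos(.0355),np.sin(.0355)],[-np.sin(.0355),np.cos(.0355)]])@(p-bay)[:2]
for n,q in(('cheek',[(227,125,56),(250,400,56)]),('spacer',[(236,180,65),(248,338,65)])):
    p=[R(E(*a)) for a in q]; d=p[0]-p[1]; print(n,np.round(p,1).tolist(),'mid',np.mean(p,0).round(1),'yaw',np.arctan2(d[1],d[0]).round(3))
a,b=(cv2.imread(f'pics/{f}.png').astype(int) for f in('top0','t2'))
# shift of edge by correlation of objects left alone
m=np.abs(a-b).max(2); print('changed px eraser/mid/thin/glue',[int((m[y0:y1,x0:x1]>40).sum()) for x0,y0,x1,y1 in((308,190,340,206),(312,216,338,252),(254,178,276,212),(245,230,272,252))])
for y in(172,205):print('row',y,a[y,412:426].sum(1)//3,b[y,412:426].sum(1)//3)
E
```

```text
cheek [[44.3, 1.2], [-44.7, 1.6]] mid [-0.2  1.4] yaw -0.004
spacer [[24.6, 1.7], [-25.9, 2.3]] mid [-0.6  2. ] yaw -0.012
changed px eraser/mid/thin/glue [0, 0, 0, 0]
row 172 [175 187 142  74  35  31  68 125 158 167 167 167 167 164] [162 144  87  38  30  57 111 153 166 168 168 168 168 164]
row 205 [211 177 163 160 164 122  62  32  33  72 132 161 168 169] [210 178 162 146 113  64  34  31  57 111 153 167 169 168]
```

Cheek pushed back about 1.4 mm, spacer centred at x≈−0.6 mm, yaw error about 0.012 rad, and nothing else moved. Handing in.

```bash
python3 -c "
from workcell import ctrl
print(ctrl.close_job())"
```

```text
the job is handed in; nothing more can be done
None
```

The thickest spacer (26 mm) is the one that fits. It is in the gap, fully home and released, and the job was handed in at about 24 s of the 72 s allowed.

**How it went:** The camera measurement put the gap at 24.6–26 mm, closest to the 24.4 mm option, so I tried the thick spacer first. I felt for the pack face at about 5 N and backed off 0.8 mm. It then slid down with no reading above about 6 N on any axis until it touched the floor. I did not try the other two.

**Last checks, from the pictures:**
- **Cheek:** pushed back about 1.4 mm; allowed range is 0.8–2.6 mm.
- **Spacer position:** about 0.6 mm off mid-length and about 0.012 rad off square. It looks upright in the pictures, but I did not measure its tilt.
- **Height:** judged from the floor contact (5 N upward at the expected height), not measured directly.
- **Rest of the scene:** no changed pixels in the top view around the other two spacers, the eraser or the glue stick. The arm was well clear.

No check failed. One reading disagreed slightly: the spacer edge measured 2.0 mm past the cheek's rest plane, against 1.4 mm for the cheek itself. That is within the 2 mm calibration error.

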